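# Fit the last floor board into the exhibition model

### The job

Fit the loose floor board that carries a red partition into the empty bay of the exhibition model: hold the board at an angle with its back edge raised, feel its tongue in under the yellow-edged lip, then lower it flat and press the back edge down past the sprung roller until it clicks home. Do it gently, feeling your way without forcing the light frame, and leave the other things on the model and the table where they are. Let go when it is locked.

Things in the scene. Friction and masses are not known exactly. Their poses are not given: they have to be found in the camera images.
- board: Loose floor board, about 0.25 kg: light grey slab 13 mm thick, 140 mm in y, with a brown tongue (lower 5 mm only, 11 mm long) along its whole -x edge; 102 mm in x with the tongue. Carries an upright red partition (point grip). Origin: centre of the underside: tongue tip at x = -51, back edge at x = +51. z up. Starts flat on the table.
- tongue (a point): Tip of the board's tongue, middle of its length and of its 5 mm thickness: at (-51, 0, 2.5) mm in the board's frame; axes as the board's.
- grip (a point): Place to pinch the red partition, across its 16 mm thickness (along x): at (15, 0, 71) mm in the board's frame. The partition is 96 mm long in y, centred, and stands from z = 13 to z = 88 mm, at x = 7 to 23. Axes as the board's.
- bay: Model base, fixed, 240 x 288 mm, 12 high: the bay's floor. Origin at table height, z up, x from groove to back wall. On it a frame (mm): bay x = -51 (groove's end) to 52.5 (back wall, 46 high, to 72.5), y = -73.5 to 73.5; floor around it 25 high. THE FRAME IS CLAMPED UP TO 8 mm OFF along x, either way: feel for it. Red partition at y = 119 to 131 reaches z = 80. Frame stands 30 N.
- lip (a point): Drawn place of the middle of the yellow-edged lip's lower edge: (-41, 0, 21) mm in the bay's frame; the real lip is up to 8 mm off in x with the frame. It is 4 mm thick, over a groove 9 mm high, 10 deep. At 27 degrees the tongue goes some 6 mm under before the board's shoulder meets the lip; the rest must be pushed in as the board comes down. Axes as the bay's.
- seat (a point): Drawn place of the board's origin when home: (0.75, 0, 12) mm in the bay's frame, really up to 8 mm off in x with the frame; play 0.75 mm each way in x, 3.5 mm in y. Axes as the bay's. The bay is too short for the board to drop in flat: tongue first, at 25 to 30 degrees, so that the back edge clears the back wall.
- catch (a joint): Sprung roller in the frame's back wall, 14 mm diameter, 40 mm long along y, centre drawn at (55.5, 0, 32.7) mm in the bay's frame, 4 mm out of the wall. 0 m at rest, grows to 0.008 as pushed into the wall (3 N plus 0.5 N per mm). The board's back edge pushes it in on the way down (5 to 10 N on the partition); it returns to 0 over the board's top.
- bench: Small white block 22 x 44 x 16 mm standing on the model's floor on the groove side. Origin: centre of the underside. Leave it.
- plinth: White block 30 x 30 x 20 mm on the model's -y strip. Origin: centre of the underside. Leave it.
- stool: Wooden model stool, seat 52 mm across, 60 mm high, standing on the table. Origin: centre underneath. Leave it.
- wedge: Loose red model partition on a foot, 50 x 14 mm, 82 mm high, standing on the table. Origin: centre underneath. Leave it.
- tape: Yellow tape roll, 90 mm across, 24 mm high, lying on the table. Origin: centre underneath. Leave it.
- mug: Blue mug, 80 mm across, 90 mm high. Origin: centre underneath. Leave it.
- block: White block 45 x 25 x 20 mm on the table. Origin: centre underneath. Leave it.

How it is judged:
On the way:
1. the tongue is down at the lip, ready to go into the groove or in it, with the board still angled by more than 11 degrees (x of tongue in the frame of bay below -0.036 m and z of tongue in the frame of bay between 0.012 and 0.021 m and y of tongue in the frame of bay between -0.006 and 0.006 m and angle between the z axis of board and the z axis of bay, either way round above 0.2 rad), for 0.1 s.
At the end, for the whole second after the job is handed in: Board at rest in the bay, flat on its floor (height within 1.8 mm, tilt 0.025 rad, yaw 0.05 rad, y within 6 mm and x within 10.7 mm of the drawn seat, as only the locked board can lie), roller sprung back over its back edge (catch below 2 mm), the other things within 20 mm of where they stood (x of board in the frame of bay between -0.01 and 0.0115 m and y of board in the frame of bay between -0.006 and 0.006 m and z of board in the frame of bay between 0.0105 and 0.0138 m and angle between the z axis of board and the z axis of bay, either way round below 0.025 rad and angle between the x axis of board and the x axis of bay, either way round below 0.05 rad and value of joint catch below 0.002 m and linear speed of board below 0.01 m/s and distance of each of bench, plinth, stool, wedge, tape, mug, block from where it was at the start of the episode below 0.02 m); the robot touches nothing.
It fails at once if the joint is forced: more than 30 N between the board and the frame with its lip, walls and roller (contact force between board and bay above 30 N).
It fails at once if a bystander is pushed more than 30 mm or knocked over (distance of any of bench, plinth, stool, wedge, tape, mug, block from where it was at the start of the episode above 0.03 m or angle between any of bench, plinth, stool, wedge, tape, mug, block's own z axis and vertical above 0.6 rad).
It also fails if it takes over 51 s, if anything falls off the work surface, if the arm or the gripper's body presses on something with over 40 N, if the wrist force passes 120 N, or if a joint passes its speed limit or range.

### The arm

A 7-joint arm with a two-finger parallel gripper is mounted at the origin on the work surface. World frame = base frame: x ahead of the robot, y to its left, z up, the work surface at z = 0. Lengths are in m, angles in rad, forces in N, time in s.
With the tool pointing down it reaches from about 0.35 to 0.9 m from the base axis. Payload 19.9 kg.
Tool frame: the origin (TCP) lies between the finger pads; the fingertips stand 19 mm ahead of it and the grasp point (between the pads) is the TCP (arm.tip_reach is the z of the fingertips in the tool frame, in m); z points along the fingers, y is the direction in which the jaws open and shut (so a half turn about z gives the same grasp; the last joint's range is limited). The gripper opens to 85 mm and grips with 20 to 120 N. Pads are 22 mm wide; open, the fingers measure 114 mm over their backs; the gripper's body (76 mm by 85 mm) begins 54 mm behind the grasp point. The pads swing forward as they close: fully open they stand 13 mm farther back than shut.
Start: joints at [-1.157, 0.417, -0.01, 1.614, 0.005, 1.111, -0.053], TCP at [0.275, 0.561, 0.25] pointing down, gripper open.
Joint ranges: [-2.81, 2.81], [-0.39, 2.02], [-1.27, 1.25], [0.06, 2.57], [-1.19, 4.33], [0.19, 2], [-2.82, 2.82]. Speed limits (rad/s): [1.89, 1.89, 2.39, 2.39, 3.01, 3.01, 3.01].

### API

Orientations are given as a rotation vector (axis times angle).
In Python, from station import arm gives the robot as it stands.
- The arm moves only by the tool play_rows, never from a script. Its arguments are lists of equal length, an entry for each row: "travel": the shift along the tool's x, y, z in cm, a list of three; "delta_rot": the turn, a rotation vector about the tool's x, y, z in rad, a list of three; "claw": the gripper's target within -1 to 1 (shut at 1, half-way at 0, fully open at -1). A call has 1 to 10 rows; each row is the pose to reach, as a shift and turn from the pose commanded when the call began, along the tool's axes at that moment; what a row does not reach only later rows make up. A row lasts 1/8 s, in which the tool goes at most 62.5 mm and 10.7 degrees, less where a joint would pass 70% of its speed; a pose out of reach is approached as far as the arm can. A call with a gripper value outside its range is refused whole. The fingers move at their own pace and stop on an object; "grip_force" is the grip in N (left out, the last holds). Time passes only in rows, so rows that repeat a pose let the fingers close. It gives the time, the measured TCP pose, the force and the opening at its end, in the units of the state.
- arm.sense(): the state, without advancing time (a new reading comes with each control period).
- arm.snapshot(name): name is "scene" or "top" or "wrist"; returns (picture, depth): 384x512x3 uint8, blue, green, red; 384x512 float32, m along the optical axis (not along the pixel's ray), 0 where there is no reading.
- arm.calibration(name): a dict with "fx", "fy", "cx", "cy" (pixels), "R" (3x3) and "t" (3): a world point X has camera coordinates R X + t. Camera axes: x right, y down, z forward; pixel columns grow to the right and rows downward; lengths in m; the calibration is good to about 2 mm. A picture is of the moment at which its call begins: read the wrist's pose just before it. calibration takes no time and is no camera call; for the wrist camera it gives the pose at the moment of the call.
- arm.job_done(): hands the job in, once; it reports no verdict.
Trained networks look in the newest picture that a camera, given by its name, has taken for a name from the list of things; names that differ only in an ending like _2 or _b are one class to them, and where a whole thing is asked for, a point or a joint stands for the part that bears it (a point fixed in the world has none). Each returns a list of dicts, best first, with "confidence" (0 to 1); they miss things now and then, are a little off and sometimes report something else, mostly with a low value. They report only what shows in the picture. A call takes as long as a camera call.
- arm.recognise(camera, target): "position" ([row, column] in pixels, amid what is visible of it).
- arm.cut_out(camera, target): "mask" (384x512 bool, what is visible of it) and "position" ([row, column] in pixels, amid what is visible of it).
The state is a dict: "t": time; "qpos": joint angles; "dq": joint speeds; "joint_efforts": joint torques, N m; "eef_pos": TCP position; "ee_rot": TCP orientation; "force": force on the tool from outside, world axes, zero at the start; "wrist_torque": the same for the moment, N m; "gripper_width": opening from 0.0 (shut) to 1.0 (fully open).
Only numpy, scipy, OpenCV 4.12 (cv2) and the standard library are available. Lean on these libraries where they do the work, as an engineer would, in place of code of your own. Each camera call takes 0.05 s, during which the arm holds its last target.

## Working session

There is one attempt and no reset: what is moved stays moved. The work goes in short steps, Python scripts to look and compute and a tool call to move; the robot and the scene stay as the last step left them, time stands still between calls to the robot, and variables do not carry over. Pictures are saved under pics/ and viewed, and the job is handed in when it is done.

Besides the shell and the picture viewer there is one more tool, called after "Emit:" in YAML: its name, and indented under it one key for each argument. play_rows: Moves the arm, as the interface text tells. Its arguments: {"type":"object","properties":{"travel":{"type":"array","items":{"type":"array","items":{"type":"number"}}},"delta_rot":{"type":"array","items":{"type":"array","items":{"type":"number"}}},"claw":{"type":"array","items":{"type":"number"}},"grip_force":{"type":"number"}},"required":["travel","delta_rot","claw"]}

```bash
ls -la; mkdir -p pics
python3 - <<'E'
from station import arm
import cv2,numpy as np
s=arm.sense()
print({k:np.round(v,3) for k,v in s.items()}, arm.tip_reach)
for n in ("scene","top"):
    p,d=arm.snapshot(n); cv2.imwrite(f"pics/{n}0.png",p); np.save(f"{n}0.npy",d)
    c=arm.calibration(n); print(n,c)
E
```

```text
total 12
drwxr-xr-x  3 agent agent 4096 Dec  6 20:02 .
drwxr-xr-x 23 root  root  4096 Dec  6 20:02 ..
drwxr-xr-x  2 agent agent 4096 Dec  6 20:02 pics
{'t': np.float64(0.0), 'qpos': array([-1.156,  0.418, -0.01 ,  1.614,  0.005,  1.111, -0.053]), 'dq': array([ 0.001, -0.001,  0.   , -0.001, -0.003, -0.   ,  0.002]), 'joint_efforts': array([-1.0000e-03, -8.6445e+01,  6.7800e-01, -4.3489e+01,  1.9000e-02,
        7.0000e-03,  0.0000e+00]), 'eef_pos': array([0.275, 0.561, 0.25 ]), 'ee_rot': array([-7.10e-01, -3.06e+00,  2.00e-03]), 'force': array([-0.271,  0.566, -0.196]), 'wrist_torque': array([0.035, 0.044, 0.017]), 'gripper_width': np.float64(1.0)} 0.019
scene {'fx': 499.63510400897735, 'fy': 499.63510400897735, 'cx': 259.40119860434646, 'cy': 197.90489703021478, 'R': array([[ 0.28290438,  0.95912204,  0.00707319],
       [ 0.78895876, -0.22850638, -0.57037611],
       [-0.54544402,  0.16694236, -0.82135319]]), 't': array([-0.15042236, -0.42461615,  1.51022159])}
top {'fx': 491.26237549930755, 'fy': 491.26237549930755, 'cx': 258.3730969387182, 'cy': 188.10945156366628, 'R': array([[-0.00478745, -0.9998817 ,  0.01461753],
       [-0.98292787,  0.00201662, -0.18398025],
       [ 0.18392901, -0.01524877, -0.98282124]]), 't': array([-0.01958825,  0.58503235,  1.06934253])}
```

View pics/scene0.png

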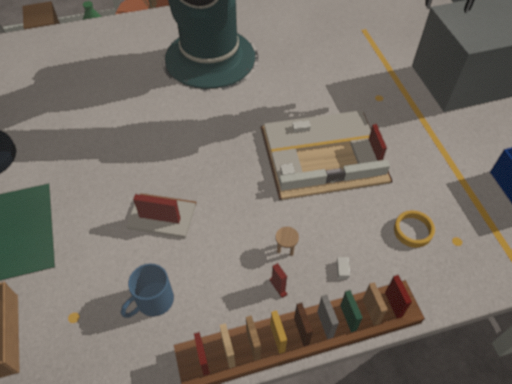

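View pics/top0.png

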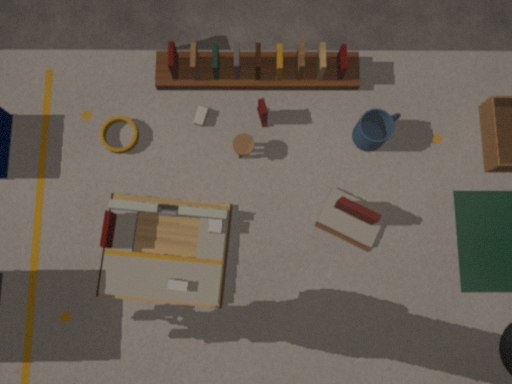

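The model stands left of centre (top view about 165,250), with its lip on the robot's side. The board is at about (350,218), its tongue facing the robot and its partition toward the far side. Next I'll measure both.

```bash
cat > h.py <<'E'
import numpy as np,cv2
from station import arm
def cloud(d,c):
    v,u=np.mgrid[0:384,0:512]
    P=np.stack([(u-c['cx'])/c['fx']*d,(v-c['cy'])/c['fy']*d,d],-1)
    W=(P-c['t'])@c['R']
    W[d==0]=np.nan
    return W
def proj(X,c):
    p=np.asarray(X)@c['R'].T+c['t']
    return np.stack([p[...,0]/p[...,2]*c['fx']+c['cx'],p[...,1]/p[...,2]*c['fy']+c['cy']],-1)
E
python3 - <<'E'
from h import *
for n in ("top","scene"):
    c=arm.calibration(n); d=np.load(n+"0.npy"); W=cloud(d,c); im=cv2.imread(f"pics/{n}0.png")
    np.save(n+"W.npy",W)
    if n=="top":
        a=im[180:320,80:250]; b=im[170:260,300:400]
        print(W[300,300],W[350,200])
    else:
        a=im[100:205,255:400]; b=im[180:245,115:205]
    cv2.imwrite(f"pics/{n}_a.png",cv2.resize(a,None,fx=4.5,fy=4.5,interpolation=cv2.INTER_CUBIC)[:600,:800])
    cv2.imwrite(f"pics/{n}_b.png",cv2.resize(b,None,fx=6,fy=6,interpolation=cv2.INTER_CUBIC)[:600,:800])
    for t in ("board","bay"):
        r=arm.cut_out(n,t)
        for k in r[:2]:
            print(n,t,k['confidence'],k['position'],k['mask'].sum()); 
        if r: np.save(f"m_{n}_{t}.npy",r[0]['mask'])
E
```

```text
[ 0.33260335 -0.11708145  0.0005945 ] [ 2.23683614e-01  1.11104097e-01 -6.71770119e-06]
top board 0.67 [219.8, 351.4] 2583
top bay 0.94 [262.5, 158.5] 8883
top bay 0.72 [219.5, 350.2] 2596
scene board 0.78 [214.0, 166.9] 2299
scene bay 0.96 [145.0, 329.4] 5988
```

View pics/top_a.png

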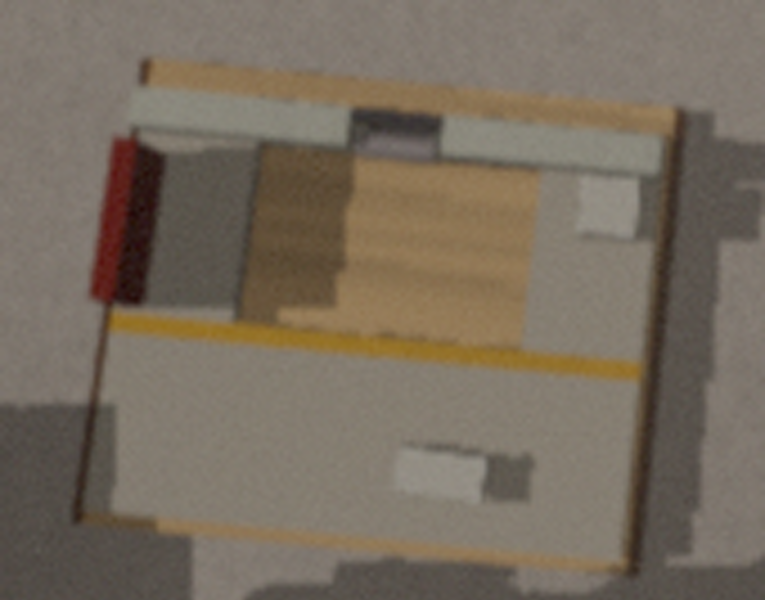

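View pics/top_b.png

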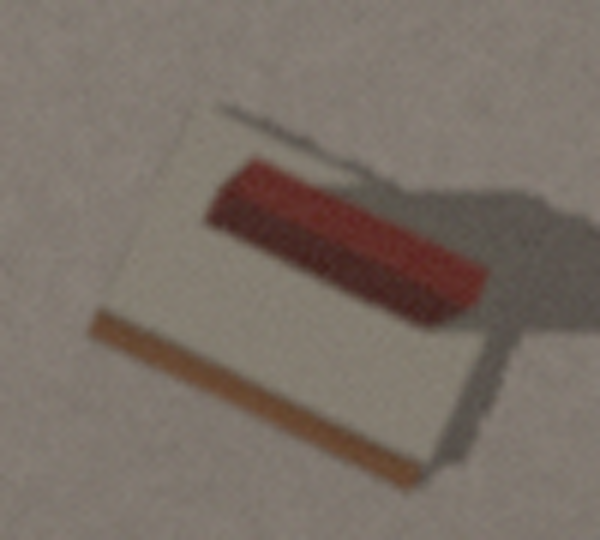

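View pics/scene_a.png

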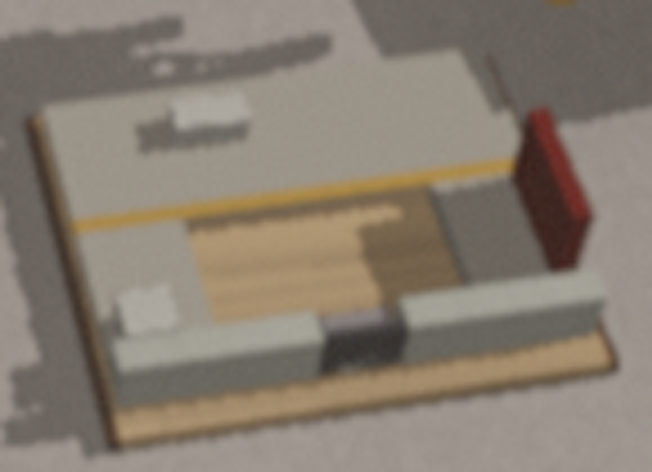

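Run:
```python
from h import *
for n in ("top","scene"):
    W=np.load(n+"W.npy"); im=cv2.imread(f"pics/{n}0.png"); hsv=cv2.cvtColor(im,cv2.COLOR_BGR2HSV)
    c=arm.calibration(n); print(n,"cam",-c['R'].T@c['t'])
    mb=np.load(f"m_{n}_board.npy"); my=np.load(f"m_{n}_bay.npy")
    z=W[...,2]
    H,S,V=[hsv[...,i].astype(int) for i in range(3)]
    def rep(name,m):
        P=W[m&np.isfinite(z)]
        if len(P)<8: print(name,len(P));return
        r=cv2.minAreaRect((P[:,:2]*1000).astype(np.float32))
        q=P[:,:2]-P[:,:2].mean(0); w,v=np.linalg.eigh(q.T@q)
        print(name,len(P),"z %.1f±%.1f"%(P[:,2].mean()*1e3,P[:,2].std()*1e3),"mean",np.round(P[:,:2].mean(0)*1e3,1),"rect",np.round(r[0],1),np.round(r[1],1),round(r[2],2),"pca dir",np.round(np.degrees(np.arctan2(*v[::-1,1])),2))
    rep("boardmask z>80",mb&(z>.080)); rep("board slab",mb&(z>.008)&(z<.018)); 
    red=((H<8)|(H>172))&(S>110)
    rep("red b",mb&red&(z>.083))
    rep("tongue",mb&(S>70)&(H>5)&(H<20)&(z<.012))
    rep("wall",my&(z>.042)&(z<.05))
    yel=(H>18)&(H<28)&(S>150)&my
    rep("yellow",yel&my)
    rep("redpart",my&red&(z>.074))
    rep("base all",my&(z>.005))
    rep("bayfloor/base12",my&(z>.008)&(z<.016))
    rep("floor25",my&(z>.021)&(z<.029))
```

```text
top cam [ 0.37826772 -0.00445956  1.15889328]
boardmask z>80 349 z 87.8±2.4 mean [ 531.8 -244.9] rect [ 532.4 -245.3] [96.2 17.8] 63.15 pca dir 63.46
board slab 1660 z 13.0±2.1 mean [ 516.6 -234.8] rect [ 518.3 -238.6] [140.3 102. ] 63.5 pca dir 59.04
red b 313 z 88.2±1.9 mean [ 531.9 -244.9] rect [ 532.3 -244.4] [94.8 17. ] 63.87 pca dir 64.13
tongue 281 z 5.6±2.2 mean [ 479.6 -220.6] rect [ 515.2 -237.7] [137.4  94.3] 63.52 pca dir 64.25
wall 891 z 46.1±1.9 mean [536.9 190.3] rect [513.1 184.7] [111.3 266.4] 2.93 pca dir 86.44
yellow 363 z 25.2±2.5 mean [432.5 200.8] rect [432.6 199.4] [272.8   7.8] 84.53 pca dir 84.35
redpart 201 z 79.8±2.3 mean [490.2 314.9] rect [490.4 315.1] [12.7 79. ] 83.81 pca dir 174.43
base all 8842 z 28.9±11.9 mean [432.8 199.3] rect [449.2 194.6] [288.4 234. ] 84.38 pca dir 82.72
bayfloor/base12 343 z 11.2±1.9 mean [440.4 134.7] rect [448.  194.5] [287.4 234. ] 83.91 pca dir 96.69
floor25 6431 z 25.1±1.8 mean [411.5 198.7] rect [441.  195.6] [270.6 208. ] 84.37 pca dir 84.58
scene cam [ 1.20130112 -0.20487405  0.99929839]
boardmask z>80 353 z 87.6±2.8 me
[... 154 characters left out ...]
 63.33 pca dir 80.47
red b 277 z 88.3±2.1 mean [ 537.6 -242.7] rect [ 535.8 -242.6] [92.8 18.6] 64.26 pca dir 63.84
tongue 45 z 5.7±2.2 mean [ 486.2 -207.2] rect [ 510.1 -227.3] [129.4  72. ] 63.62 pca dir 65.66
wall 793 z 46.3±1.9 mean [539.7 192.2] rect [515.7 185.3] [111.8 268.8] 2.93 pca dir 87.74
yellow 0
redpart 125 z 79.9±2.5 mean [496.8 315.1] rect [495.9 315.7] [11.8 81.7] 83.12 pca dir 173.6
base all 5929 z 30.5±13.1 mean [456.6 195.9] rect [453.9 196. ] [288.6 235.6] 84.41 pca dir 82.14
bayfloor/base12 387 z 12.1±2.0 mean [471.5 106. ] rect [453.8 196. ] [288.6 235.4] 84.41 pca dir 63.74
floor25 3604 z 25.6±1.8 mean [421.7 197.7] rect [445.6 197.2] [271.5 218. ] 84.3 pca dir 86.28
```

```bash
cat >> h.py <<'E'
from scipy.spatial.transform import Rotation as Ro
def Rtool(phi_deg,tilt_deg=0,flip=False):
    """tool orientation whose y is along bay/board x dir phi, pointing down, tilted by raising back edge"""
    p=np.radians(phi_deg); x=np.array([np.cos(p),np.sin(p),0]); y=np.array([-np.sin(p),np.cos(p),0]); z=np.array([0,0,1.])
    B=np.stack([x,y,z],1)@Ro.from_euler('y',-tilt_deg,degrees=True).as_matrix()
    ty=B[:,0]*(-1 if flip else 1); tz=-B[:,2]; tx=np.cross(ty,tz)
    return np.stack([tx,ty,tz],1)
def rel(p0,R0,p1,R1):
    return np.round(R0.T@(np.asarray(p1)-p0)*100,2), np.round(Ro.from_matrix(R0.T@R1).as_rotvec(),3)
E
python3 - <<'E'
from h import *
s=arm.sense(); R0=Ro.from_rotvec(s['ee_rot']).as_matrix(); print(R0.round(3))
for f in (0,1):
    print(f, rel(s['eef_pos'],R0,[.534,-.2442,.20],Rtool(-26.5,0,f)), rel(s['eef_pos'],R0,[.45,.2,.20],Rtool(-5.6,27,f)))
E
```

```text
[[-0.898  0.44  -0.   ]
 [ 0.44   0.898 -0.   ]
 [-0.    -0.    -1.   ]]
0 (array([-58.7 , -60.91,   5.04]), array([-0.   ,  0.   ,  1.578])) (array([-31.6 , -24.72,   5.02]), array([-0.412, -0.285,  1.189]))
1 (array([-58.7 , -60.91,   5.04]), array([-0.   , -0.   , -1.564])) (array([-31.6 , -24.72,   5.02]), array([ 0.314, -0.454, -1.888]))
```

Emit:
play_rows:
  travel:
    - [-5.87,-6.09,0.5]
    - [-11.7,-12.2,1]
    - [-17.6,-18.3,1.5]
    - [-23.5,-24.4,2]
    - [-29.3,-30.4,2.5]
    - [-35.2,-36.5,3]
    - [-41.1,-42.6,3.5]
    - [-47,-48.7,4]
    - [-52.8,-54.8,4.5]
    - [-58.7,-60.9,5]
  delta_rot:
    - [0,0,0.16]
    - [0,0,0.32]
    - [0,0,0.47]
    - [0,0,0.63]
    - [0,0,0.79]
    - [0,0,0.95]
    - [0,0,1.1]
    - [0,0,1.26]
    - [0,0,1.42]
    - [0,0,1.578]
  claw: [-1,-1,-1,-1,-1,-1,-1,-1,-1,-1]
  grip_force: 40

```text
t: 1.55
eef_pos: [0.4666, -0.0346, 0.2137]
ee_rot: [2.676, 1.646, 0.002]
force: [1.2, 0.5, -0.0]
gripper_width: 1.0
```

Run:
```python
from h import *
s=arm.sense(); R0=Ro.from_rotvec(s['ee_rot']).as_matrix()
print(rel(s['eef_pos'],R0,[.534,-.2442,.20],Rtool(-26.5,0,0)), s['qpos'].round(2), s['t'])
```

```text
(array([-15.67,  15.47,   1.37]), array([ 0.001, -0.001, -0.005])) [-0.51  0.2   0.59  2.05 -0.14  0.93 -0.32] 1.55
```

Emit:
play_rows:
  travel:
    - [-4,4,0.4]
    - [-8,8,0.7]
    - [-12,12,1]
    - [-15.7,15.5,1.4]
    - [-15.7,15.5,1.4]
    - [-15.7,15.5,1.4]
  delta_rot:
    - [0,0,0]
    - [0,0,0]
    - [0,0,0]
    - [0,0,-0.005]
    - [0,0,-0.005]
    - [0,0,-0.005]
  claw: [-1,-1,-1,-1,-1,-1]

```text
t: 2.3
eef_pos: [0.5346, -0.242, 0.1992]
ee_rot: [-2.667, -1.659, 0.0]
force: [-0.1, 0.6, -0.6]
gripper_width: 0.995
```

Run:
```python
from h import *
s=arm.sense(); R0=Ro.from_rotvec(s['ee_rot']).as_matrix()
print(s['eef_pos'].round(4),rel(s['eef_pos'],R0,[.534,-.2442,.20],Rtool(-26.5,0,0)), s['qpos'].round(2), s['t'])
c=arm.calibration("wrist"); p,d=arm.snapshot("wrist"); cv2.imwrite("pics/w1.png",p); W=cloud(d,c); np.save("w1W.npy",W)
hsv=cv2.cvtColor(p,cv2.COLOR_BGR2HSV); H,S,V=[hsv[...,i].astype(int) for i in range(3)]; z=W[...,2]
m=((H<8)|(H>172))&(S>110)&(z>.08)&(z<.096)
P=W[m]; print(len(P),P.mean(0)); print(cv2.minAreaRect((P[:,:2]*1000).astype(np.float32)))
m=(z>.009)&(z<.017); P=W[m];print(len(P), cv2.minAreaRect((P[:,:2]*1000).astype(np.float32)))
```

```text
[ 0.5346 -0.242   0.1992] (array([-0.22,  0.04, -0.08]), array([-0.001, -0.   ,  0.004])) [-0.1   0.46  0.62  1.78 -0.32  1.    0.18] 2.3
2771 [ 0.53744619 -0.24265625  0.08746306]
((536.25537109375, -245.38250732421875), (95.35857391357422, 15.871891975402832), 63.397586822509766)
12059 ((615.8602905273438, -278.99432373046875), (144.4777069091797, 289.93756103515625), 66.99076843261719)
```

View pics/w1.png

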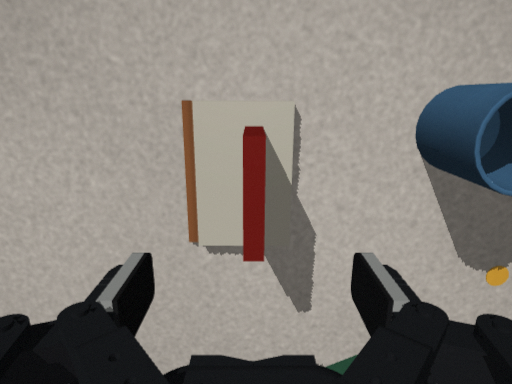

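The board is squarely between the fingers: partition at about (253,195), tongue on the left at about (190,170). Going down to pinch it.

Run:
```python
from h import *
s=arm.sense(); R0=Ro.from_rotvec(s['ee_rot']).as_matrix()
print(rel(s['eef_pos'],R0,[.5355,-.2447,.071],Rtool(-26.6,0,0)), s['t'])
```

```text
(array([-0.27,  0.22, 12.84]), array([-0.   , -0.   ,  0.007])) 2.35
```

Emit:
play_rows:
  travel:
    - [-0.1,0.1,4.5]
    - [-0.25,0.2,9]
    - [-0.25,0.2,12.8]
    - [-0.25,0.2,12.8]
    - [-0.25,0.2,12.8]
  delta_rot:
    - [0,0,0.007]
    - [0,0,0.007]
    - [0,0,0.007]
    - [0,0,0.007]
    - [0,0,0.007]
  claw: [-1,-1,-1,-1,-1]

```text
t: 2.98
eef_pos: [0.5363, -0.2453, 0.0731]
ee_rot: [2.672, 1.65, 0.002]
force: [0.1, -1.3, 1.0]
gripper_width: 1.0
```

Run:
```python
from h import *
s=arm.sense(); R0=Ro.from_rotvec(s['ee_rot']).as_matrix()
print(s['eef_pos'].round(4),s['force'].round(2),rel(s['eef_pos'],R0,[.5355,-.2447,.071],Rtool(-26.6,0,0)), s['t'])
```

```text
[ 0.5363 -0.2453  0.0731] [ 0.07 -1.29  1.01] (array([ 0.02, -0.1 ,  0.21]), array([ 0.002, -0.   ,  0.   ])) 2.975
```

Emit:
play_rows:
  travel:
    - [0,-0.05,0.1]
    - [0,-0.05,0.1]
    - [0,-0.05,0.1]
    - [0,-0.05,0.1]
    - [0,-0.05,0.1]
    - [0,-0.05,0.1]
  delta_rot:
    - [0,0,0]
    - [0,0,0]
    - [0,0,0]
    - [0,0,0]
    - [0,0,0]
    - [0,0,0]
  claw: [0.7,0.7,0.7,1,1,1]
  grip_force: 60

```text
t: 3.72
eef_pos: [0.535, -0.2453, 0.0705]
ee_rot: [-2.673, -1.65, 0.0]
force: [-2.7, 2.0, 5.4]
gripper_width: 0.181
```

```bash
cat >> h.py <<'E'
BAY=np.array([.4535,.1955]); PHI=-5.6; G=np.array([66,0,68.])/1000  # tip->TCP in board axes
def bx():
    p=np.radians(PHI); return np.array([[np.cos(p),-np.sin(p)],[np.sin(p),np.cos(p)]])
def tcp_for(tip_mm,th,dyaw=0):
    """tip (bay frame mm), tilt deg -> world TCP pos, R"""
    Rb=Ro.from_euler('y',-th,degrees=True).as_matrix(); v=Rb@G+np.array(tip_mm)/1000
    return np.r_[BAY+bx()@v[:2],v[2]], Rtool(PHI+dyaw,th)
def tip_of(s):
    R=Ro.from_rotvec(s['ee_rot']).as_matrix(); B=np.stack([R[:,1],-R[:,0],-R[:,2]],1) # board axes in world
    tip=s['eef_pos']-B@G; t=np.r_[bx().T@(tip[:2]-BAY),tip[2]]*1000
    th=np.degrees(np.arcsin(B[2,0])); yaw=np.degrees(np.arctan2(B[1,0],B[0,0]))-PHI
    roll=np.degrees(np.arcsin(B[2,1]))
    fb=np.r_[bx().T@s['force'][:2],s['force'][2]]
    return t.round(2),round(th,2),round(yaw,2),round(roll,2),fb.round(2)
def go(tip,th):
    s=arm.sense(); R0=Ro.from_rotvec(s['ee_rot']).as_matrix(); p,R=tcp_for(tip,th); print(p.round(3),rel(s['eef_pos'],R0,p,R));
E
python3 - <<'E'
from h import *
s=arm.sense(); print(tip_of(s)); go([-35,0,100],27)
E
```

```text
(array([  62.48, -407.08,    2.53]), np.float64(-0.01), np.float64(-21.04), np.float64(-0.0), array([-2.89,  1.68,  5.4 ]))
[0.446 0.196 0.191] (array([ 35.5 , -27.71, -12.  ]), array([-0.466,  0.087, -0.36 ]))
```

Emit:
play_rows:
  travel:
    - [0,0,-2]
    - [0,0,-6]
    - [0,0,-12]
    - [0,0,-15]
    - [0,0,-15]
  delta_rot:
    - [0,0,0]
    - [0,0,0]
    - [0,0,0]
    - [0,0,0]
    - [0,0,0]
  claw: [1,1,1,1,1]

```text
t: 4.35
eef_pos: [0.5358, -0.2459, 0.2235]
ee_rot: [2.671, 1.648, 0.005]
force: [0.1, 0.8, -3.9]
gripper_width: 0.177
```

Run:
```python
from h import *
s=arm.sense(); print(tip_of(s),s['gripper_width']); go([-35,0,100],27); go([-35,0,100],0)
```

```text
(array([  63.69, -407.6 ,  155.23]), np.float64(0.25), np.float64(-21.05), np.float64(-0.05), array([ 0.06,  0.85, -3.93])) 0.1774652949411411
[0.446 0.196 0.191] (array([ 35.5 , -27.83,   3.21]), array([-0.461,  0.086, -0.361]))
[0.484 0.192 0.168] (array([ 36.87, -24.29,   5.48]), array([ 0.005, -0.   , -0.367]))
```

Emit:
play_rows:
  travel:
    - [3.5,-2.8,0]
    - [7.2,-5.6,0]
    - [10.8,-8.4,0]
    - [14.4,-11.2,0]
    - [18,-14,0]
    - [21.6,-16.8,0]
    - [25.2,-19.6,0]
    - [28.8,-22.4,0.5]
    - [32.4,-25.2,1.5]
    - [35.5,-27.8,2]
  delta_rot:
    - [0,0,-0.04]
    - [-0.02,0,-0.08]
    - [-0.06,0.01,-0.12]
    - [-0.1,0.02,-0.15]
    - [-0.16,0.03,-0.19]
    - [-0.22,0.04,-0.23]
    - [-0.28,0.05,-0.26]
    - [-0.34,0.065,-0.3]
    - [-0.4,0.075,-0.33]
    - [-0.461,0.086,-0.361]
  claw: [1,1,1,1,1,1,1,1,1,1]

```text
t: 5.6
eef_pos: [0.4446, 0.1979, 0.1996]
ee_rot: [2.044, 1.858, 0.442]
force: [1.6, -0.3, -1.9]
gripper_width: 0.18
```

Run:
```python
from h import *
s=arm.sense(); print(tip_of(s),s['qpos'].round(2),s['t']); go([-35,0,100],27)
```

```text
(array([-37.36,   1.44, 109.2 ]), np.float64(26.78), np.float64(0.12), np.float64(-0.01), array([ 1.59, -0.19, -1.93])) [-1.04  0.09  0.39  2.28  0.6   0.51 -1.24] 5.6
[0.446 0.196 0.191] (array([-0.15, -0.23,  0.9 ]), array([-0.004, -0.001,  0.002]))
```

Run:
```python
from h import *
for n in ("wrist","top","scene"):
    c=arm.calibration(n); p,d=arm.snapshot(n); cv2.imwrite(f"pics/{n}2.png",p); np.save(f"{n}2W.npy",cloud(d,c)); 
    if n!="wrist":
        a=p[150:320,70:260] if n=="top" else p[60:210,230:410]
        cv2.imwrite(f"pics/{n}2z.png",cv2.resize(a,None,fx=3.5,fy=3.5,interpolation=cv2.INTER_CUBIC))
```

```text
(no output)
```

View pics/wrist2.png

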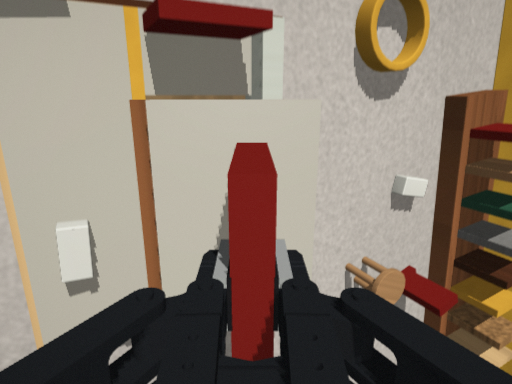

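View pics/top2z.png

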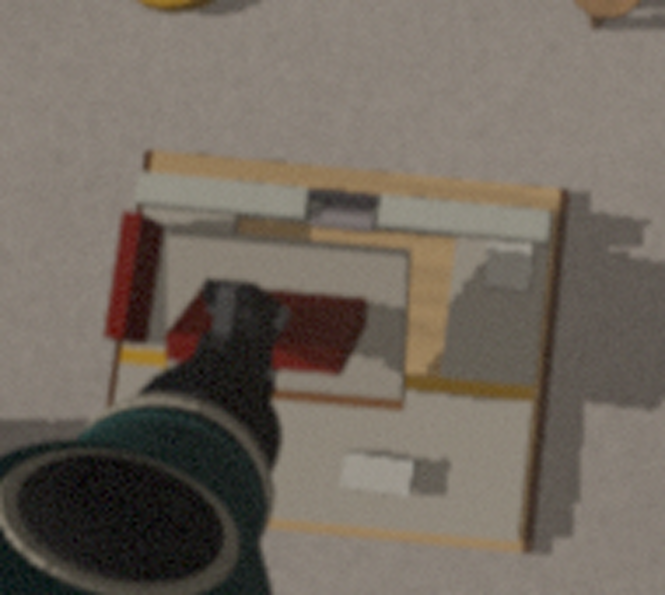

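View pics/scene2z.png

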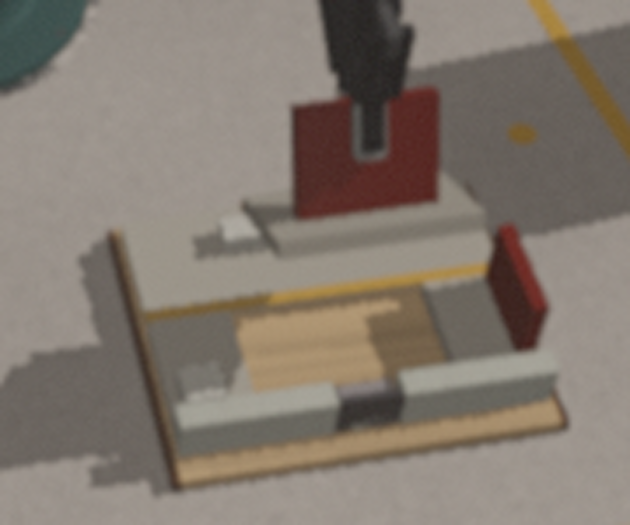

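Run:
```python
from h import *
def ray(uv,c,z):
    d=c['R'].T@np.array([(uv[0]-c['cx'])/c['fx'],(uv[1]-c['cy'])/c['fy'],1]); o=-c['R'].T@c['t']
    return (o+d*(z-o[2])/d[2])
def bayc(P): return (bx().T@(P[:2]-BAY)*1000).round(1)
c=arm.calibration("top")
f=lambda X,Y:(80+(X+.5)/4.5-.5,180+(Y+.5)/4.5-.5)
for nm,X,Y,z in [("L1",260,145,25),("L2",239,318,25),("R1",540,168,25),("R2",525,345,25),("lipL",115,318,25),("lipR",641,363,25),("wallL",131,126,46),("wallR",657,174,46),("wallLfar",136,88,46),("wallRfar",663,134,46),("base++",148,60,12),("base+-",677,108,12),("base--",630,570,12),("base-+",78,518,12)]:
    print("top",nm,bayc(ray(f(X,Y),c,z/1e3)))
c=arm.calibration("scene")
f=lambda X,Y:(255+(X+.5)/4.5-.5,100+(Y+.5)/4.5-.5)
for nm,X,Y,z in [("L1",430,185,25),("L2",466,283,25),("R1",188,222,25),("R2",212,322,25),("lipL",518,172,25),("lipR",76,230,25),("wallL",600,272,46),("wallR",112,345,46),("wallRfar",118,370,46),("wallLfar",606,300,46),("base++",617,368,12),("base+-",116,440,12)]:
    print("scene",nm,bayc(ray(f(X,Y),c,z/1e3)))
# wrist
W=np.load("wrist2W.npy"); p=cv2.imread("pics/wrist2.png"); hsv=cv2.cvtColor(p,cv2.COLOR_BGR2HSV); H,S,V=[hsv[...,i].astype(int) for i in range(3)]
m=(H>17)&(H<30)&(S>140); m[:,:100]=0;m[:,160:]=0;m[100:]=0
P=W[m]; B=(P[:,:2]-BAY)@bx()*1e3; print("wrist yellow",m.sum(),P[:,2].mean(),np.percentile(B[:,0],[2,50,98]),np.percentile(B[:,1],[2,98]), np.polyfit(B[:,1],B[:,0],1))
z=W[...,2]; m=(z>.041)&(z<.051); m[:, :200]=0;m[:,300:]=0; m[110:]=0
P=W[m];B=(P[:,:2]-BAY)@bx()*1e3;print("wrist wall",len(P),np.percentile(B[:,0],[2,50,98]),np.percentile(B[:,1],[2,98]))
red=((H<8)|(H>172))&(S>110)&(z<.09)&(z>.074); red[50:]=0
P=W[red];B=(P[:,:2]-BAY)@bx()*1e3;print("wrist redpart",len(P),np.percentile(B[:,0],[2,50,98]),np.percentile(B[:,1],[2,50,98]))
for (v,u) in [(60,130),(60,145),(90,200),(105,160),(105,310),(101,155),(102,310),(60,200)]:
    print(v,u,W[v,u].round(4),bayc(W[v,u]))
```

```text
top L1 [75. 71.]
top L2 [-13.8  69.3]
top R1 [ 76.8 -73.8]
top R2 [-13.8 -76.6]
top lipL [-19.7 131.8]
top lipR [ -17.3 -136.2]
top wallL [ 76.  131.9]
top wallR [  76.9 -135.4]
top wallLfar [ 95.6 132.3]
top wallRfar [  97.5 -136.3]
top base++ [115.5 138.6]
top base+- [ 116.6 -140.1]
top base-- [-120.2 -140.8]
top base-+ [-120.4  139.1]
scene L1 [-13.7  72.8]
scene L2 [59.4 71.6]
scene R1 [-11.9 -70.3]
scene R2 [ 60.3 -73.8]
scene lipL [-14.  125.7]
scene lipR [ -17.7 -133.9]
scene wallL [ 81.  137.4]
scene wallR [  81.2 -135.2]
scene wallRfar [  98.  -135.6]
scene wallLfar [100.2 134.2]
scene base++ [122.3 140.6]
scene base+- [ 119.  -139.8]
 ** On entry to DLASCL parameter number  4 had an illegal value
 ** On entry to DLASCL parameter number  4 had an illegal value
 ** On entry to DLASCL parameter number  4 had an illegal value
 ** On entry to DLASCL parameter number  4 had an illegal value
 ** On entry to DLASCL parameter number  5 had an illegal value
 ** On entry to DLASCL parameter number  4 had an illegal valueTraceback (most recent call last):
  File "<stdin>", line 17, in <module>
    c, resids, rank, s = lstsq(lhs, rhs, rcond)
                         ~~~~~^^^^^^^^^^^^^^^^^
    x, resids, rank, s = _umath_linalg.lstsq(a, b, rcond,
                         ~~~~~~~~~~~~~~~~~~~^^^^^^^^^^^^^
                                             signature=signature)
                                             ^^^^^^^^^^^^^^^^^^^^
    raise LinAlgError("SVD did not converge in Linear Least Squares")
numpy.linalg.LinAlgError: SVD did not converge in Linear Least Squares
```

Run:
```python
from h import *
def bayc(P): return (bx().T@(P[:2]-BAY)*1000).round(1)
W=np.load("wrist2W.npy"); p=cv2.imread("pics/wrist2.png"); hsv=cv2.cvtColor(p,cv2.COLOR_BGR2HSV); H,S,V=[hsv[...,i].astype(int) for i in range(3)]
z=W[...,2]; ok=np.isfinite(z)
def rep(n,m):
    P=W[m&ok]; 
    if len(P)<5: print(n,len(P)); return
    B=(P[:,:2]-BAY)@bx()*1e3; print(n,len(P),"z",np.percentile(P[:,2],[5,50,95]).round(4),"x",np.percentile(B[:,0],[2,50,98]).round(1),"y",np.percentile(B[:,1],[2,50,98]).round(1),"fit",np.polyfit(B[:,1],B[:,0],1).round(4))
m=(H>17)&(H<30)&(S>140); m[:,:100]=0;m[:,160:]=0;m[100:]=0
rep("yellow",m)
m=(z>.041)&(z<.051); m[:, :240]=0;m[:,300:]=0; m[110:]=0
rep("wall",m)
red=((H<8)|(H>172))&(S>110)&(z<.09)&(z>.074); red[50:]=0
rep("redpart",red)
m=np.zeros_like(ok); m[100:300,120:160]=1; rep("tongue",m&(S>100)&(H<18))
for (v,u) in [(40,130),(70,135),(70,143),(90,200),(90,255),(97,200),(105,160),(105,310),(60,200),(250,75)]:
    print(v,u,W[v,u].round(4),bayc(W[v,u]))
print(p[88:106:2,200],p[60,120:165:3])
a=p[0:130,100:330]; cv2.imwrite("pics/w2z.png",cv2.resize(a,None,fx=3.4,fy=3.4,interpolation=cv2.INTER_CUBIC))
```

```text
yellow 1243 z [0.0234 0.0249 0.0262] x [-23.8 -19.2 -14.4] y [ 70.8 104.1 136.8] fit [ 3.20000e-03 -1.94728e+01]
wall 1757 z [0.0431 0.0456 0.0468] x [79.  89.  99.1] y [ 70.7 100.5 131.7] fit [3.05000e-02 8.54425e+01]
redpart 2484 z [0.0771 0.0796 0.0807] x [-10.7  23.6  65.7] y [117.7 123.4 129.6] fit [  0.2852 -10.1127]
tongue 2598 z [0.111 0.113 0.115] x [-37.  -33.6 -30.1] y [-41.2  20.8  69. ] fit [-2.30000e-03 -3.35097e+01]
40 130 [0.4435 0.3095 0.0235] [-21.1 112.4]
70 135 [0.4428 0.2883 0.0253] [-19.7  91.3]
70 143 [0.449  0.288  0.0237] [-13.5  91.6]
90 200 [0.4924 0.2692 0.0243] [31.6 77.2]
90 255 [0.5404 0.2648 0.0319] [79.7 77.4]
97 200 [0.4959 0.2631 0.0112] [35.6 71.4]
105 160 [0.4359 0.2658 0.1267] [-24.4  68.3]
105 310 [0.5049 0.2592 0.1617] [45.  68.4]
60 200 [0.4959 0.2926 0.0239] [ 32.7 100.8]
250 75 [0.3721 0.1636 0.0407] [-77.9 -39.7]
[[ 96 104 108]
 [ 96 105 108]
 [ 97 107 110]
 [ 90 102 110]
 [ 69  98 120]
 [ 68  98 120]
 [173 188 193]
 [175 190 194]
 [174 189 194]] [[164 179 184]
 [164 179 185]
 [164 179 184]
 [ 57 162 213]
 [ 56 162 212]
 [ 57 162 213]
 [ 56 160 211]
 [ 72 163 205]
 [166 181 185]
 [164 179 184]
 [ 95 105 108]
 [ 97 106 108]
 [ 98 107 110]
 [ 97 105 108]
 [ 97 106 109]]
```

View pics/w2z.png

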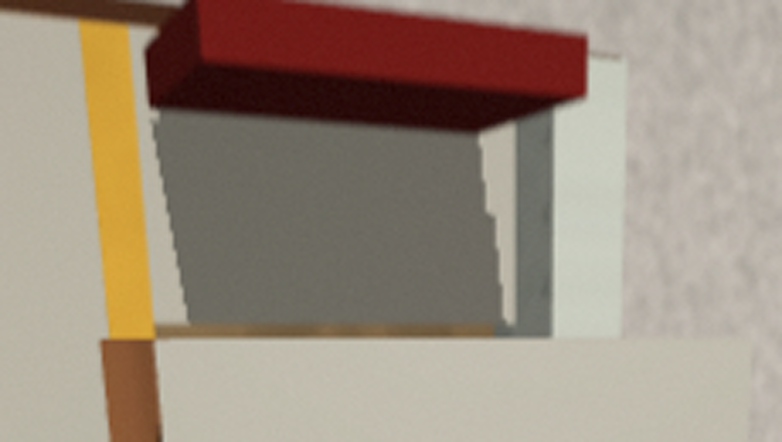

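```bash
cat >> h.py <<'E'
BAY=BAY+bx()@np.array([.0267,-.0003])
E
python3 - <<'E'
from h import *
s=arm.sense(); print(tip_of(s)); go([-34,0,45],27); go([-35,0,18],27)
E
```

```text
(array([-64.64,   1.66, 108.98]), np.float64(26.65), np.float64(0.29), np.float64(0.08), array([ 0.46, -1.17, -2.47]))
[0.474 0.193 0.136] (array([-0.2 , -0.17,  7.05]), array([-0.006, -0.001,  0.005]))
[0.473 0.193 0.109] (array([-0.19, -1.47,  9.42]), array([-0.006, -0.001,  0.005]))
```

Emit:
play_rows:
  travel:
    - [-0.05,0,2.3]
    - [-0.1,-0.1,4.7]
    - [-0.2,-0.17,7.05]
    - [-0.2,-0.17,7.05]
    - [-0.2,-0.17,7.05]
  delta_rot:
    - [0,0,0]
    - [0,0,0]
    - [-0.006,0,0.005]
    - [-0.006,0,0.005]
    - [-0.006,0,0.005]
  claw: [1,1,1,1,1]

```text
t: 6.38
eef_pos: [0.4756, 0.1913, 0.1372]
ee_rot: [2.048, 1.847, 0.447]
force: [0.3, 0.2, -3.4]
gripper_width: 0.18
```

Run:
```python
from h import *
s=arm.sense(); print(tip_of(s),s['qpos'].round(2),s['t']); go([-35,0,18],27)
```

```text
(array([-32.19,  -1.36,  46.64]), np.float64(27.06), np.float64(-0.33), np.float64(-0.13), array([ 0.3 ,  0.19, -3.4 ])) [-1.    0.27  0.44  2.28  0.64  0.31 -1.29] 6.375
[0.473 0.193 0.109] (array([ 0.16, -1.55,  2.43]), array([ 0.001,  0.   , -0.005]))
```

Emit:
play_rows:
  travel:
    - [0.1,-0.8,1.2]
    - [0.13,-1.55,2.4]
    - [0.13,-1.55,2.4]
    - [0.13,-1.55,2.4]
    - [0.13,-1.55,2.4]
  delta_rot:
    - [0,0,0]
    - [0,0,-0.004]
    - [0,0,-0.004]
    - [0,0,-0.004]
    - [0,0,-0.004]
  claw: [1,1,1,1,1]

```text
t: 7.0
eef_pos: [0.4731, 0.1936, 0.109]
ee_rot: [2.044, 1.851, 0.448]
force: [0.0, -0.1, -2.8]
gripper_width: 0.179
```

Run:
```python
from h import *
s=arm.sense(); print(tip_of(s),s['qpos'].round(2),s['t']); go([-35,0,16.5],27)
p,d=arm.snapshot("wrist"); cv2.imwrite("pics/w3.png",p)
p,d=arm.snapshot("scene"); a=p[60:210,230:410]; cv2.imwrite("pics/s3.png",cv2.resize(a,None,fx=4,fy=4,interpolation=cv2.INTER_CUBIC)) 
s=arm.sense(); print(tip_of(s))
```

```text
(array([-34.78,   0.46,  18.42]), np.float64(27.1), np.float64(-0.08), np.float64(-0.1), array([ 0.06, -0.11, -2.83])) [-1.04  0.34  0.48  2.3   0.71  0.23 -1.38] 7.0
[0.473 0.193 0.107] (array([-0.03, -0.09,  0.17]), array([ 0.002, -0.001, -0.001]))
(array([-34.86,   0.3 ,  18.16]), np.float64(27.09), np.float64(-0.07), np.float64(-0.08), array([ 0.34,  0.17, -2.54]))
```

View pics/w3.png

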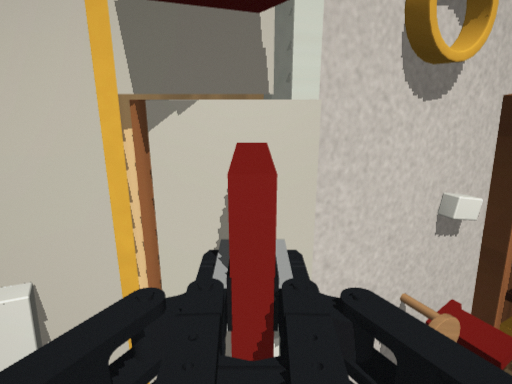

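View pics/s3.png

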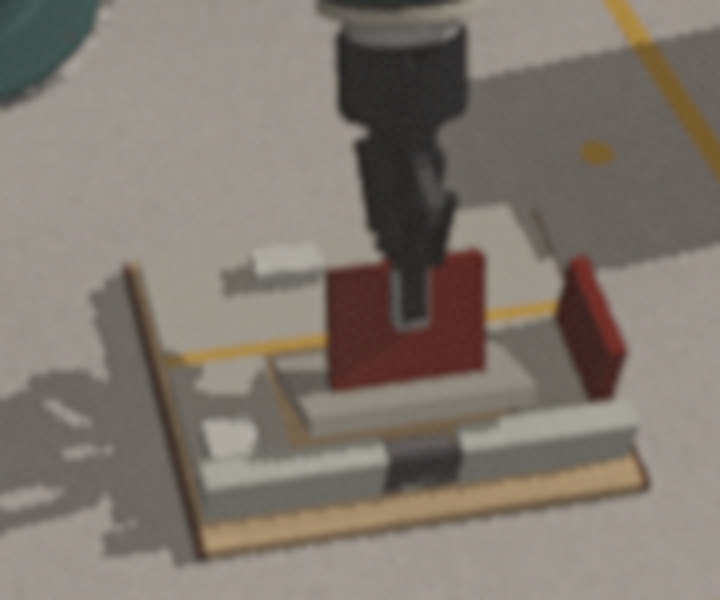

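Run:
```python
from h import *
go([-38,0,16.5],27);go([-43,0,16.5],27)
```

```text
[0.47  0.194 0.107] (array([-0.02, -0.34,  0.02]), array([ 0.002, -0.001, -0.001]))
[0.465 0.194 0.107] (array([-0.02, -0.79, -0.21]), array([ 0.002, -0.001, -0.001]))
```

Emit:
play_rows:
  travel:
    - [0,-0.15,0.08]
    - [0,-0.34,0.02]
    - [0,-0.5,-0.06]
    - [0,-0.6,-0.12]
    - [0,-0.7,-0.17]
    - [0,-0.79,-0.21]
    - [0,-0.79,-0.21]
  delta_rot:
    - [0,0,0]
    - [0,0,0]
    - [0,0,0]
    - [0,0,0]
    - [0,0,0]
    - [0,0,0]
    - [0,0,0]
  claw: [1,1,1,1,1,1,1]

```text
t: 7.98
eef_pos: [0.4648, 0.1942, 0.1065]
ee_rot: [2.043, 1.852, 0.446]
force: [0.2, -0.2, -4.2]
gripper_width: 0.182
```

Run:
```python
from h import *
s=arm.sense(); print(tip_of(s),s['qpos'].round(2),s['t']); go([-44,0,16],27);go([-45,0,16],27); go([-47,0,16],27)
```

```text
(array([-43.12,   0.16,  15.95]), np.float64(27.07), np.float64(-0.04), np.float64(-0.04), array([ 0.21, -0.15, -4.19])) [-1.07  0.34  0.5   2.31  0.73  0.22 -1.41] 7.975
[0.464 0.194 0.107] (array([-0.01, -0.07, -0.04]), array([ 0.001, -0.   , -0.001]))
[0.463 0.194 0.107] (array([-0.01, -0.16, -0.08]), array([ 0.001, -0.   , -0.001]))
[0.461 0.194 0.107] (array([-0.01, -0.34, -0.17]), array([ 0.001, -0.   , -0.001]))
```

Emit:
play_rows:
  travel:
    - [0,-0.1,-0.05]
    - [0,-0.18,-0.09]
    - [0,-0.18,-0.09]
  delta_rot:
    - [0,0,0]
    - [0,0,0]
    - [0,0,0]
  claw: [1,1,1]

```text
t: 8.35
eef_pos: [0.4628, 0.1944, 0.1065]
ee_rot: [2.043, 1.852, 0.446]
force: [0.4, -0.6, -3.1]
gripper_width: 0.178
```

```bash
cat > q.py <<'E'
from h import *
import sys
s=arm.sense(); print(tip_of(s),s['qpos'].round(2)[5],s['t'],s['wrist_torque'].round(2))
for a in sys.argv[1:]:
    x,z,th=map(float,a.split(',')); go([x,0,z],th)
E
python3 q.py -- 2>/dev/null || python3 - <<'E'
from h import *
s=arm.sense(); print(tip_of(s))
E
```

```text
(array([-45.17,   0.13,  15.91]), np.float64(27.06), np.float64(-0.03), np.float64(-0.03), array([ 0.41, -0.57, -3.09])) 0.22 8.35 [ 0.08  0.76 -0.01]
(array([-45.17,   0.13,  15.91]), np.float64(27.06), np.float64(-0.03), np.float64(-0.03), array([ 0.41, -0.57, -3.09]))
```

Emit:
play_rows:
  travel:
    - [0,-0.09,-0.045]
    - [0,-0.09,-0.045]
  delta_rot:
    - [0,0,0]
    - [0,0,0]
  claw: [1,1]

```text
t: 8.6
eef_pos: [0.4618, 0.1944, 0.1065]
ee_rot: [2.043, 1.852, 0.446]
force: [-1.1, 0.3, -3.0]
gripper_width: 0.179
```

```bash
python3 q.py
```

```text
(array([-46.15,   0.12,  15.9 ]), np.float64(27.06), np.float64(-0.04), np.float64(-0.03), array([-1.1 ,  0.17, -2.95])) 0.22 8.6 [0.04 0.8  0.01]
```

Emit:
play_rows:
  travel:
    - [0,-0.09,-0.045]
    - [0,-0.09,-0.045]
  delta_rot:
    - [0,0,0]
    - [0,0,0]
  claw: [1,1]

```text
t: 8.85
eef_pos: [0.4611, 0.1945, 0.1066]
ee_rot: [2.043, 1.851, 0.447]
force: [5.0, 0.1, -7.9]
gripper_width: 0.178
```

```bash
python3 q.py
```

```text
(array([-46.84,   0.14,  16.  ]), np.float64(27.08), np.float64(-0.05), np.float64(-0.04), array([ 5.01,  0.56, -7.86])) 0.22 8.85 [-0.07 -0.23  0.01]
```

```bash
cat > plan.py <<'E'
import numpy as np
# for theta, list feasible x range of tip with bottom clearance c; lip rect x<-41,z21..25 ; groove end -51; roller/wall
def outline(th):
    t=np.radians(th);c,s=np.cos(t),np.sin(t)
    def seg(a,b): return [np.array(a)+(np.array(b)-a)*k for k in np.linspace(0,1,200)]
    pts=np.array(seg([0,-2.5],[0,2.5])+seg([0,2.5],[11,2.5])+seg([11,2.5],[11,10.5])+seg([11,10.5],[102,10.5])+seg([102,10.5],[102,-2.5]))
    return np.stack([pts[:,0]*c-pts[:,1]*s, pts[:,0]*s+pts[:,1]*c],1)
if __name__=="__main__":
    for th in range(28,-1,-2):
        P=outline(th); out=[]
        for clr in (0.2,1.0):
            z=12+clr+2.5*np.cos(np.radians(th))
            Z=P[:,1]+z
            m=(Z>21)&(Z<25); xl=-41-P[m,0].min() if m.any() else -99
            # groove roof: points with Z>21 below x -41 handled ; end
            xe=-51-P[:,0].min()
            lo=max(xl,xe)
            mw=Z<46; w=P[mw,0].max() if (Z[-201:]<46).any() else None
            hw=(52.5-w) if w is not None else None
            # roller circle centre (55.5,32.7) r7
            hi=99
            for px,pz in zip(P[-200:,0],Z[-200:]):
                d=49-(pz-32.7)**2
                if d>0: hi=min(hi,55.5-np.sqrt(d)-px)
            out.append((round(z,1),round(lo,2),None if hw is None else round(hw,2),round(hi,2)))
        print(th,out)
E
python3 plan.py
```

```text
28 [(np.float64(14.4), np.float64(-47.84), None, 99), (np.float64(15.2), np.float64(-46.61), None, 99)]
26 [(np.float64(14.4), np.float64(-48.1), None, 99), (np.float64(15.2), np.float64(-47.11), None, 99)]
24 [(np.float64(14.5), np.float64(-48.36), None, 99), (np.float64(15.3), np.float64(-47.71), None, 99)]
22 [(np.float64(14.5), np.float64(-48.64), None, 99), (np.float64(15.3), np.float64(-48.42), None, 99)]
20 [(np.float64(14.5), np.float64(-48.91), None, 99), (np.float64(15.3), np.float64(-49.2), None, 99)]
18 [(np.float64(14.6), np.float64(-49.19), np.float64(-45.28), 99), (np.float64(15.4), np.float64(-49.45), np.float64(-45.28), 99)]
16 [(np.float64(14.6), np.float64(-49.47), np.float64(-46.24), 99), (np.float64(15.4), np.float64(-49.7), np.float64(-46.24), 99)]
14 [(np.float64(14.6), np.float64(-49.76), np.float64(-47.07), np.float64(-49.69)), (np.float64(15.4), np.float64(-49.95), np.float64(-47.07), np.float64(-49.0))]
12 [(np.float64(14.6), np.float64(-50.05), np.float64(-47.79), np.float64(-51.76)), (np.float64(15.4), np.float64(-50.22), np.float64(-47.79), np.float64(-5
[... 263 characters left out ...]
64(15.5), np.float64(-50.65), np.float64(-48.86), np.float64(-52.15))]
6 [(np.float64(14.7), np.float64(-50.74), np.float64(-49.2), np.float64(-52.21)), (np.float64(15.5), np.float64(-50.74), np.float64(-49.2), np.float64(-52.29))]
4 [(np.float64(14.7), np.float64(-50.83), np.float64(-49.43), np.float64(-52.51)), (np.float64(15.5), np.float64(-50.83), np.float64(-49.43), np.float64(-52.56))]
2 [(np.float64(14.7), np.float64(-50.91), np.float64(-49.53), np.float64(-51.85)), (np.float64(15.5), np.float64(-50.91), np.float64(-49.53), np.float64(-52.32))]
0 [(np.float64(14.7), np.float64(-51.0), np.float64(-49.5), 99), (np.float64(15.5), np.float64(-51.0), np.float64(-49.5), np.float64(-48.53))]
```

```bash
sed -i 's/x,z,th=map(float,a.split(.,.)); go/x,z,th=map(float,a.split(",")); print(a,end=" "); go/' q.py; python3 q.py " -46.3,15,27" " -46.3,14.5,27"  " -46.3,14,27"
```

```text
(array([-46.84,   0.14,  16.  ]), np.float64(27.08), np.float64(-0.05), np.float64(-0.04), array([ 5.01,  0.56, -7.86])) 0.22 8.85 [-0.07 -0.23  0.01]
 -46.3,15,27 [0.462 0.194 0.106] (array([-0.01,  0.01,  0.12]), array([ 0.001, -0.   , -0.001]))
 -46.3,14.5,27 [0.462 0.194 0.105] (array([-0.01, -0.01,  0.17]), array([ 0.001, -0.   , -0.001]))
 -46.3,14,27 [0.462 0.194 0.105] (array([-0.01, -0.03,  0.21]), array([ 0.001, -0.   , -0.001]))
```

Emit:
play_rows:
  travel:
    - [0,0.05,0.05]
    - [0,0.04,0.11]
    - [0,0.04,0.11]
  delta_rot:
    - [0,0,0]
    - [0,0,0]
    - [0,0,0]
  claw: [1,1,1]

```text
t: 9.22
eef_pos: [0.4616, 0.1944, 0.1056]
ee_rot: [2.043, 1.852, 0.446]
force: [0.1, 0.1, -2.8]
gripper_width: 0.178
```

```bash
python3 q.py " -46.3,14.5,27"  " -46.3,14,27"
```

```text
(array([-46.38,   0.07,  15.  ]), np.float64(27.05), np.float64(-0.03), np.float64(-0.03), array([ 0.11,  0.1 , -2.75])) 0.22 9.225 [ 0.09  0.79 -0.  ]
 -46.3,14.5,27 [0.462 0.194 0.105] (array([-0.  , -0.01,  0.05]), array([ 0.001, -0.   , -0.001]))
 -46.3,14,27 [0.462 0.194 0.105] (array([-0.  , -0.03,  0.1 ]), array([ 0.001, -0.   , -0.001]))
```

Emit:
play_rows:
  travel:
    - [0,-0.02,0.05]
    - [0,-0.03,0.08]
    - [0,-0.03,0.08]
  delta_rot:
    - [0,0,0]
    - [0,0,0]
    - [0,0,0]
  claw: [1,1,1]

```text
t: 9.6
eef_pos: [0.4618, 0.1945, 0.1048]
ee_rot: [2.043, 1.852, 0.446]
force: [-0.1, 1.1, -2.8]
gripper_width: 0.183
```

```bash
python3 q.py " -46.7,14.8,26" " -47,14.8,24"  " -47.4,14.8,22"
```

```text
(array([-46.17,   0.13,  14.22]), np.float64(27.06), np.float64(-0.03), np.float64(-0.03), array([-0.17,  1.11, -2.8 ])) 0.22 9.6 [0.06 0.79 0.04]
 -46.7,14.8,26 [0.463 0.194 0.105] (array([-0.01,  0.1 ,  0.05]), array([ 0.019, -0.   , -0.001]))
 -47,14.8,24 [0.466 0.194 0.104] (array([-0.01,  0.31,  0.27]), array([ 0.053, -0.   , -0.001]))
 -47.4,14.8,22 [0.468 0.194 0.103] (array([-0.01,  0.49,  0.5 ]), array([ 0.088, -0.   , -0.001]))
```

Emit:
play_rows:
  travel:
    - [0,-0.01,0.03]
    - [0,-0.03,0.06]
    - [0,-0.03,0.06]
  delta_rot:
    - [0,0,0]
    - [0,0,0]
    - [0,0,0]
  claw: [1,1,1]

```text
t: 9.98
eef_pos: [0.4621, 0.1945, 0.1044]
ee_rot: [2.043, 1.851, 0.447]
force: [-1.6, -1.2, 4.8]
gripper_width: 0.177
```

```bash
python3 q.py
```

```text
(array([-45.89,   0.22,  13.79]), np.float64(27.09), np.float64(-0.05), np.float64(-0.05), array([-1.49, -1.38,  4.77])) 0.21 9.975 [-0.18  0.64 -0.09]
```

```bash
python3 q.py " -46.4,14.9,27" " -46.9,14.8,26" " -47.4,14.7,24"  " -47.9,14.7,22" " -48.3,14.7,20" " -48.7,14.7,18"
```

```text
(array([-45.89,   0.22,  13.79]), np.float64(27.09), np.float64(-0.05), np.float64(-0.05), array([-1.49, -1.38,  4.77])) 0.21 9.975 [-0.18  0.64 -0.09]
 -46.4,14.9,27 [0.462 0.194 0.105] (array([-0.01,  0.02, -0.11]), array([ 0.002, -0.001, -0.001]))
 -46.9,14.8,26 [0.463 0.194 0.105] (array([-0.01,  0.08, -0.01]), array([ 0.019, -0.001, -0.001]))
 -47.4,14.7,24 [0.465 0.194 0.104] (array([-0.01,  0.26,  0.22]), array([ 0.054, -0.001, -0.001]))
 -47.9,14.7,22 [0.468 0.194 0.102] (array([-0.01,  0.44,  0.44]), array([ 0.089, -0.001, -0.001]))
 -48.3,14.7,20 [0.471 0.194 0.101] (array([-0.01,  0.62,  0.68]), array([ 0.124, -0.001, -0.001]))
 -48.7,14.7,18 [0.473 0.193 0.1  ] (array([-0.01,  0.78,  0.92]), array([ 0.159, -0.001, -0.001]))
```

Emit:
play_rows:
  travel:
    - [0,0.02,-0.13]
    - [0,0.08,-0.04]
    - [0,0.17,0.08]
    - [0,0.26,0.2]
    - [0,0.35,0.31]
    - [0,0.44,0.42]
    - [0,0.44,0.42]
  delta_rot:
    - [0.002,0,0]
    - [0.019,0,0]
    - [0.036,0,0]
    - [0.054,0,0]
    - [0.071,0,0]
    - [0.089,0,0]
    - [0.089,0,0]
  claw: [1,1,1,1,1,1,1]

```text
t: 10.85
eef_pos: [0.4679, 0.1936, 0.1025]
ee_rot: [2.101, 1.903, 0.37]
force: [-0.0, 0.0, -2.9]
gripper_width: 0.182
```

```bash
python3 q.py " -48.6,14.5,22" " -48.3,14.6,20" " -48.7,14.6,18" " -49.1,14.5,16"
```

```text
(array([-48.01,  -0.08,  14.72]), np.float64(21.96), np.float64(-0.09), np.float64(-0.05), array([-0.01,  0.04, -2.93])) 0.31 10.85 [0.02 0.62 0.03]
 -48.6,14.5,22 [0.467 0.194 0.102] (array([ 0.02, -0.07, -0.01]), array([-0.001, -0.   , -0.001]))
 -48.3,14.6,20 [0.471 0.194 0.101] (array([0.02, 0.2 , 0.23]), array([ 0.034, -0.   , -0.001]))
 -48.7,14.6,18 [0.473 0.193 0.1  ] (array([0.02, 0.39, 0.46]), array([ 0.069, -0.   , -0.001]))
 -49.1,14.5,16 [0.476 0.193 0.098] (array([0.02, 0.56, 0.7 ]), array([ 0.104, -0.   , -0.001]))
```

Emit:
play_rows:
  travel:
    - [0.01,-0.05,-0.01]
    - [0.01,-0.09,-0.02]
    - [0.01,-0.09,-0.02]
  delta_rot:
    - [0,0,0]
    - [0,0,0]
    - [0,0,0]
  claw: [1,1,1]

```text
t: 11.22
eef_pos: [0.4665, 0.1942, 0.1022]
ee_rot: [2.1, 1.904, 0.37]
force: [0.2, 0.3, -2.9]
gripper_width: 0.179
```

```bash
python3 q.py " -49.4,14.6,22"
```

```text
(array([-49.39,   0.33,  14.48]), np.float64(21.96), np.float64(-0.01), np.float64(-0.03), array([ 0.22,  0.29, -2.91])) 0.31 11.225 [ 0.12  0.65 -0.05]
 -49.4,14.6,22 [0.466 0.194 0.102] (array([-0.03, -0.  , -0.02]), array([-0.001, -0.   , -0.   ]))
```

Emit:
play_rows:
  travel:
    - [-0.01,-0.05,-0.02]
    - [-0.01,-0.05,-0.02]
  delta_rot:
    - [0,0,0]
    - [0,0,0]
  claw: [1,1]

```text
t: 11.48
eef_pos: [0.4662, 0.1941, 0.1023]
ee_rot: [2.1, 1.904, 0.37]
force: [-0.0, 0.3, -2.2]
gripper_width: 0.177
```

```bash
python3 q.py " -49.4,14.6,22"
```

```text
(array([-49.73,   0.21,  14.56]), np.float64(21.97), np.float64(-0.03), np.float64(-0.04), array([-0.04,  0.32, -2.18])) 0.31 11.475 [0.1  0.57 0.03]
 -49.4,14.6,22 [0.466 0.194 0.102] (array([-0.01,  0.03,  0.  ]), array([-0.001, -0.001, -0.   ]))
```

Emit:
play_rows:
  travel:
    - [0,-0.05,-0.02]
    - [0,-0.05,-0.02]
  delta_rot:
    - [0,0,0]
    - [0,0,0]
  claw: [1,1]

```text
t: 11.72
eef_pos: [0.4659, 0.1941, 0.1024]
ee_rot: [2.1, 1.903, 0.371]
force: [3.4, -0.2, -2.8]
gripper_width: 0.177
```

```bash
python3 q.py " -49.4,14.6,22"
```

```text
(array([-49.96,   0.24,  14.68]), np.float64(21.99), np.float64(-0.05), np.float64(-0.05), array([ 3.44,  0.12, -2.85])) 0.31 11.725 [-0.03 -0.15  0.04]
 -49.4,14.6,22 [0.466 0.194 0.102] (array([-0.01,  0.05,  0.03]), array([-0.   , -0.001, -0.001]))
```

```bash
python3 q.py " -49.6,14.6,22" " -49.7,14.6,20" " -49.9,14.6,18" " -50.1,14.6,16" " -50.3,14.6,14"
```

```text
(array([-49.96,   0.24,  14.68]), np.float64(21.99), np.float64(-0.05), np.float64(-0.05), array([ 3.44,  0.12, -2.85])) 0.31 11.725 [-0.03 -0.15  0.04]
 -49.6,14.6,22 [0.466 0.194 0.102] (array([-0.01,  0.03,  0.02]), array([-0.   , -0.001, -0.001]))
 -49.7,14.6,20 [0.469 0.194 0.101] (array([-0.01,  0.25,  0.25]), array([ 0.035, -0.001, -0.001]))
 -49.9,14.6,18 [0.472 0.193 0.1  ] (array([-0.01,  0.46,  0.49]), array([ 0.07 , -0.001, -0.001]))
 -50.1,14.6,16 [0.475 0.193 0.098] (array([-0.01,  0.66,  0.73]), array([ 0.105, -0.001, -0.001]))
 -50.3,14.6,14 [0.477 0.193 0.097] (array([-0.01,  0.85,  0.98]), array([ 0.139, -0.001, -0.001]))
```

Emit:
play_rows:
  travel:
    - [0,0.05,0.03]
    - [0,0.16,0.14]
    - [0,0.27,0.25]
    - [0,0.38,0.37]
    - [0,0.48,0.49]
    - [0,0.48,0.49]
  delta_rot:
    - [0,0,0]
    - [0.018,0,0]
    - [0.035,0,0]
    - [0.053,0,0]
    - [0.07,0,0]
    - [0.07,0,0]
  claw: [1,1,1,1,1,1]

```text
t: 12.48
eef_pos: [0.472, 0.1931, 0.0994]
ee_rot: [2.145, 1.943, 0.307]
force: [-0.3, -0.6, -3.9]
gripper_width: 0.177
```

```bash
python3 q.py " -49.9,14.6,18"  " -50.1,14.6,16" " -50.3,14.6,14"
```

```text
(array([-49.93,  -0.16,  14.39]), np.float64(17.94), np.float64(-0.08), np.float64(-0.03), array([-0.19, -0.66, -3.9 ])) 0.37 12.475 [ 0.01  0.55 -0.05]
 -49.9,14.6,18 [0.472 0.193 0.1  ] (array([ 0.03,  0.  , -0.03]), array([-0.001, -0.   , -0.001]))
 -50.1,14.6,16 [0.475 0.193 0.098] (array([0.03, 0.22, 0.2 ]), array([ 0.034, -0.   , -0.001]))
 -50.3,14.6,14 [0.477 0.193 0.097] (array([0.03, 0.42, 0.44]), array([ 0.069, -0.   , -0.001]))
```

Free so far. Next to 14°, where the back edge should meet the roller.

Emit:
play_rows:
  travel:
    - [0.01,0.1,0.07]
    - [0.02,0.2,0.19]
    - [0.02,0.3,0.31]
    - [0.02,0.41,0.43]
    - [0.02,0.41,0.43]
  delta_rot:
    - [0.016,0,0]
    - [0.034,0,0]
    - [0.051,0,0]
    - [0.068,0,0]
    - [0.068,0,0]
  claw: [1,1,1,1,1]

```text
t: 13.1
eef_pos: [0.4772, 0.193, 0.0966]
ee_rot: [2.187, 1.981, 0.244]
force: [-2.2, 0.8, -1.4]
gripper_width: 0.179
```

```bash
python3 q.py " -50.3,14.6,14"  " -50.5,14.6,12" " -50.8,14.6,10"
python3 - <<'E'
from h import *
p,d=arm.snapshot("scene"); a=p[60:210,230:410]; cv2.imwrite("pics/s4.png",cv2.resize(a,None,fx=4,fy=4,interpolation=cv2.INTER_CUBIC))
E
```

```text
(array([-50.45,   0.24,  14.61]), np.float64(14.02), np.float64(-0.06), np.float64(-0.04), array([-2.29,  0.61, -1.36])) 0.44 13.1 [0.18 0.76 0.08]
 -50.3,14.6,14 [0.477 0.193 0.097] (array([-0.01,  0.02,  0.01]), array([ 0.   , -0.   , -0.001]))
 -50.5,14.6,12 [0.48  0.193 0.095] (array([-0.01,  0.23,  0.24]), array([ 0.035, -0.   , -0.001]))
 -50.8,14.6,10 [0.482 0.192 0.093] (array([-0.01,  0.43,  0.47]), array([ 0.07 , -0.   , -0.001]))
```

View pics/s4.png

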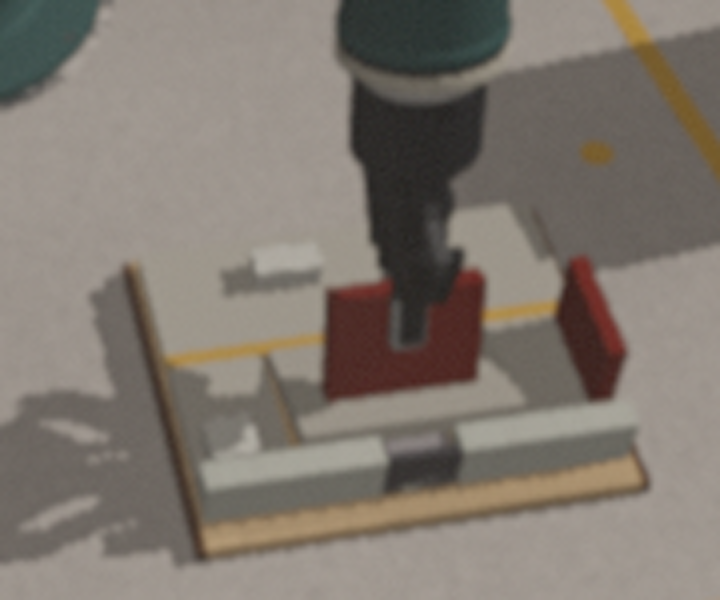

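The back edge is below the wall top and touching the roller: Fx about −2 N, Fz about +1.5 N. I'll carry on in small steps.

Emit:
play_rows:
  travel:
    - [0,0.1,0.12]
    - [0,0.21,0.24]
    - [0,0.21,0.24]
  delta_rot:
    - [0.018,0,0]
    - [0.035,0,0]
    - [0.035,0,0]
  claw: [1,1,1]

```text
t: 13.52
eef_pos: [0.4797, 0.1928, 0.0946]
ee_rot: [2.208, 2.0, 0.211]
force: [-3.5, 2.1, -2.5]
gripper_width: 0.178
```

```bash
python3 q.py " -50.5,14.6,12" " -50.8,14.6,10"  " -51,14.6,8"
```

```text
(array([-50.77,   0.24,  14.42]), np.float64(12.0), np.float64(-0.05), np.float64(-0.03), array([-3.74,  1.79, -2.52])) 0.47 13.525 [0.36 1.26 0.04]
 -50.5,14.6,12 [0.48  0.193 0.095] (array([-0.02,  0.03, -0.01]), array([-0.   , -0.   , -0.001]))
 -50.8,14.6,10 [0.482 0.192 0.093] (array([-0.02,  0.23,  0.22]), array([ 0.035, -0.   , -0.001]))
 -51,14.6,8 [0.485 0.192 0.091] (array([-0.01,  0.44,  0.45]), array([ 0.07 , -0.   , -0.001]))
```

Emit:
play_rows:
  travel:
    - [-0.01,0.11,0.11]
    - [-0.01,0.22,0.22]
    - [-0.01,0.22,0.22]
  delta_rot:
    - [0.018,0,0]
    - [0.035,0,0]
    - [0.035,0,0]
  claw: [1,1,1]

```text
t: 13.9
eef_pos: [0.4824, 0.1925, 0.093]
ee_rot: [2.229, 2.019, 0.178]
force: [-3.7, 1.8, -3.1]
gripper_width: 0.185
```

```bash
python3 q.py " -50.8,14.6,10"  " -51,14.6,8" " -51.2,14.6,6"
```

```text
(array([-50.78,   0.19,  14.57]), np.float64(10.01), np.float64(-0.05), np.float64(-0.04), array([-3.86,  1.39, -3.12])) 0.51 13.9 [0.5  1.39 0.11]
 -50.8,14.6,10 [0.482 0.192 0.093] (array([-0.01, -0.  , -0.  ]), array([ 0.   , -0.001, -0.001]))
 -51,14.6,8 [0.485 0.192 0.091] (array([-0.01,  0.21,  0.23]), array([ 0.035, -0.001, -0.001]))
 -51.2,14.6,6 [0.487 0.192 0.089] (array([-0.01,  0.42,  0.47]), array([ 0.07 , -0.001, -0.001]))
```

Emit:
play_rows:
  travel:
    - [-0.01,0.11,0.11]
    - [-0.01,0.21,0.23]
    - [-0.01,0.21,0.23]
  delta_rot:
    - [0.018,0,0]
    - [0.035,0,0]
    - [0.035,0,0]
  claw: [1,1,1]

```text
t: 14.28
eef_pos: [0.485, 0.1922, 0.0912]
ee_rot: [2.249, 2.038, 0.144]
force: [-2.8, 2.5, -3.8]
gripper_width: 0.177
```

```bash
python3 q.py " -51,14.5,8" " -51.2,14.5,6" " -51.4,14.5,4"
```

```text
(array([-50.85,   0.16,  14.65]), np.float64(8.02), np.float64(-0.05), np.float64(-0.05), array([-3.06,  2.17, -3.76])) 0.54 14.275 [0.57 1.33 0.11]
 -51,14.5,8 [0.485 0.192 0.091] (array([-0.01, -0.01,  0.02]), array([ 0.   , -0.001, -0.001]))
 -51.2,14.5,6 [0.487 0.192 0.089] (array([-0.01,  0.2 ,  0.25]), array([ 0.035, -0.001, -0.001]))
 -51.4,14.5,4 [0.49  0.192 0.087] (array([-0.01,  0.4 ,  0.49]), array([ 0.07 , -0.001, -0.001]))
```

Emit:
play_rows:
  travel:
    - [0,0.1,0.13]
    - [0,0.19,0.24]
    - [0,0.19,0.24]
  delta_rot:
    - [0.018,0,0]
    - [0.035,0,0]
    - [0.035,0,0]
  claw: [1,1,1]

```text
t: 14.65
eef_pos: [0.4873, 0.192, 0.0891]
ee_rot: [2.269, 2.056, 0.109]
force: [-3.7, 2.3, -3.0]
gripper_width: 0.184
```

```bash
python3 q.py  " -51.2,14.5,6" " -51.4,14.5,4" " -51.5,14.4,2"
```

```text
(array([-51.24,   0.18,  14.57]), np.float64(6.02), np.float64(-0.05), np.float64(-0.05), array([-3.95,  1.94, -2.95])) 0.58 14.65 [0.58 1.13 0.08]
 -51.2,14.5,6 [0.487 0.192 0.089] (array([-0.01,  0.01,  0.01]), array([ 0.   , -0.001, -0.001]))
 -51.4,14.5,4 [0.49  0.192 0.087] (array([-0.01,  0.22,  0.24]), array([ 0.035, -0.001, -0.001]))
 -51.5,14.4,2 [0.492 0.191 0.085] (array([-0.01,  0.43,  0.49]), array([ 0.07 , -0.001, -0.001]))
```

Emit:
play_rows:
  travel:
    - [0,0.11,0.12]
    - [0,0.21,0.24]
    - [0,0.21,0.24]
  delta_rot:
    - [0.018,0,0]
    - [0.035,0,0]
    - [0.035,0,0]
  claw: [1,1,1]

```text
t: 15.02
eef_pos: [0.4895, 0.1917, 0.0869]
ee_rot: [2.289, 2.074, 0.073]
force: [-3.0, 1.7, -3.9]
gripper_width: 0.18
```

```bash
python3 q.py  " -51.4,14.5,4" " -51.5,14.4,2" " -51.5,14.3,0"
```

```text
(array([-51.61,   0.12,  14.42]), np.float64(4.0), np.float64(-0.04), np.float64(-0.04), array([-3.19,  1.43, -3.88])) 0.62 15.025 [0.63 1.08 0.05]
 -51.4,14.5,4 [0.49  0.192 0.087] (array([-0.  ,  0.02, -0.01]), array([ 0.   , -0.001, -0.001]))
 -51.5,14.4,2 [0.492 0.191 0.085] (array([-0.  ,  0.24,  0.24]), array([ 0.035, -0.001, -0.001]))
 -51.5,14.3,0 [0.494 0.191 0.082] (array([-0.  ,  0.47,  0.49]), array([ 0.07 , -0.001, -0.001]))
```

Emit:
play_rows:
  travel:
    - [0,0.12,0.12]
    - [0,0.23,0.24]
    - [0,0.23,0.24]
  delta_rot:
    - [0.018,0,0]
    - [0.035,0,0]
    - [0.035,0,0]
  claw: [1,1,1]

```text
t: 15.4
eef_pos: [0.4919, 0.1914, 0.0845]
ee_rot: [2.309, 2.092, 0.037]
force: [-3.1, 2.5, -6.2]
gripper_width: 0.177
```

```bash
python3 q.py  " -51.5,14.4,2" " -51.5,14.3,0"  " -51.5,14.1,0"
```

```text
(array([-51.68,   0.09,  14.3 ]), np.float64(1.99), np.float64(-0.04), np.float64(-0.04), array([-3.34,  2.14, -6.25])) 0.65 15.4 [0.55 0.88 0.13]
 -51.5,14.4,2 [0.492 0.191 0.085] (array([-0.  ,  0.02, -0.01]), array([-0.   , -0.001, -0.001]))
 -51.5,14.3,0 [0.494 0.191 0.082] (array([-0.  ,  0.25,  0.23]), array([ 0.035, -0.001, -0.001]))
 -51.5,14.1,0 [0.494 0.191 0.082] (array([-0.  ,  0.25,  0.25]), array([ 0.035, -0.001, -0.001]))
```

Emit:
play_rows:
  travel:
    - [0,0.12,0.12]
    - [0,0.24,0.23]
    - [0,0.24,0.23]
  delta_rot:
    - [0.018,0,0]
    - [0.035,0,0]
    - [0.035,0,0]
  claw: [1,1,1]

```text
t: 15.78
eef_pos: [0.4948, 0.191, 0.0826]
ee_rot: [-2.328, -2.109, -0.001]
force: [-0.5, -0.0, -2.6]
gripper_width: 0.181
```

```bash
python3 q.py " -51.5,14.1,0"  " -51.5,13.8,0"
python3 - <<'E'
from h import *
p,d=arm.snapshot("scene"); a=p[90:200,260:400]; cv2.imwrite("pics/s5.png",cv2.resize(a,None,fx=5,fy=5,interpolation=cv2.INTER_CUBIC))
E
```

```text
(array([-5.112e+01, -1.000e-02,  1.455e+01]), np.float64(0.03), np.float64(-0.06), np.float64(-0.04), array([-0.5 , -0.07, -2.55])) 0.69 15.775 [-0.01 -0.06  0.01]
 -51.5,14.1,0 [0.494 0.191 0.082] (array([ 0.01, -0.04,  0.05]), array([ 0.   , -0.001, -0.001]))
 -51.5,13.8,0 [0.494 0.191 0.082] (array([ 0.01, -0.04,  0.08]), array([ 0.   , -0.001, -0.001]))
```

View pics/s5.png

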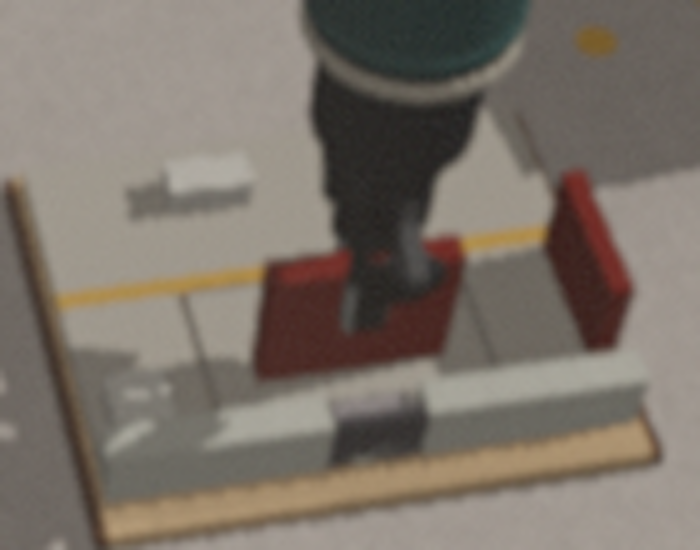

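The roller force is gone, so it has clicked over. I'll press down lightly to seat the board.

Emit:
play_rows:
  travel:
    - [0,0,0.04]
    - [0,0,0.07]
    - [0,0,0.07]
  delta_rot:
    - [0,0,0]
    - [0,0,0]
    - [0,0,0]
  claw: [1,1,1]

```text
t: 16.2
eef_pos: [0.4944, 0.1912, 0.0824]
ee_rot: [2.327, 2.11, 0.002]
force: [-3.3, -2.7, 9.3]
gripper_width: 0.179
```

```bash
python3 q.py
```

```text
(array([-5.155e+01,  3.000e-02,  1.436e+01]), np.float64(0.06), np.float64(-0.02), np.float64(-0.03), array([-2.99, -3.03,  9.33])) 0.69 16.2 [-0.63  0.52 -0.02]
```

Emit:
play_rows:
  travel:
    - [0,0,-0.05]
    - [0,0,-0.05]
    - [0,0,-0.05]
    - [0,0,-0.05]
    - [0,0,-0.05]
    - [0,0,-0.05]
  delta_rot:
    - [0,0,0]
    - [0,0,0]
    - [0,0,0]
    - [0,0,0]
    - [0,0,0]
    - [0,0,0]
  claw: [1,0,0,0,0,0]

```text
t: 16.95
eef_pos: [0.4942, 0.1913, 0.0823]
ee_rot: [-2.328, -2.11, -0.001]
force: [-0.0, -0.2, 1.0]
gripper_width: 0.5
```

```bash
python3 q.py; python3 -c "
from h import *
print(arm.sense()['gripper_width'])"
```

```text
(array([-51.75,   0.14,  14.32]), np.float64(0.02), np.float64(-0.02), np.float64(-0.03), array([-0.02, -0.23,  1.04])) 0.69 16.95 [ 0.02 -0.   -0.01]
0.4996024271027955
```

Emit:
play_rows:
  travel:
    - [0,0,-1]
    - [0,0,-4]
    - [0,0,-9]
    - [0,0,-14]
    - [0,0,-14]
  delta_rot:
    - [0,0,0]
    - [0,0,0]
    - [0,0,0]
    - [0,0,0]
    - [0,0,0]
  claw: [0,0,0,0,0]

```text
t: 17.58
eef_pos: [0.4956, 0.1919, 0.2268]
ee_rot: [2.326, 2.108, 0.011]
force: [0.4, -0.6, -0.8]
gripper_width: 0.5
```

Run:
```python
from h import *
s=arm.sense(); print(s['eef_pos'],s['t'])
for n in ("wrist","scene","top"):
    c=arm.calibration(n); p,d=arm.snapshot(n); W=cloud(d,c); z=W[...,2]
    if n=="wrist": cv2.imwrite("pics/w6.png",p)
    if n=="scene": cv2.imwrite("pics/s6.png",cv2.resize(p[90:200,260:400],None,fx=5,fy=5,interpolation=cv2.INTER_CUBIC)); 
    if n=="top": cv2.imwrite("pics/t6.png",p)
    B=(W[...,:2]-BAY)@bx()*1e3
    x,y=B[...,0],B[...,1]
    for nm,m in [("slab front",(x>-36)&(x<2)&(abs(y)<60)&(z<.06)),("slab back",(x>28)&(x<44)&(abs(y)<60)&(z<.06)),("floor sides",(x>-36)&(x<44)&(y>80)&(y<110)&(z<.06)),("part top",(z>.09)&(z<.11)&(abs(y)<60)&(x>-10)&(x<40))]:
        if m.sum()>5:
            P=W[m]; print(n,nm,m.sum(),np.median(P[:,2]).round(4),np.median(x[m]).round(1),np.median(y[m]).round(1))
```

```text
[0.4956436  0.19187198 0.22676221] 17.575
wrist slab front 4584 0.0245 -17.0 4.4
wrist slab back 1920 0.0245 35.9 5.2
wrist floor sides 3150 0.0246 4.0 95.5
wrist part top 2485 0.0995 15.8 4.2
scene slab front 103 0.0259 -19.9 -48.5
scene slab back 144 0.0262 33.0 2.3
scene floor sides 257 0.0262 0.9 94.8
scene part top 314 0.0998 18.1 -0.0
top slab front 403 0.0252 -16.3 -31.8
top slab back 206 0.025 36.3 -24.9
top part top 139 0.1002 12.5 -31.8
```

View pics/w6.png

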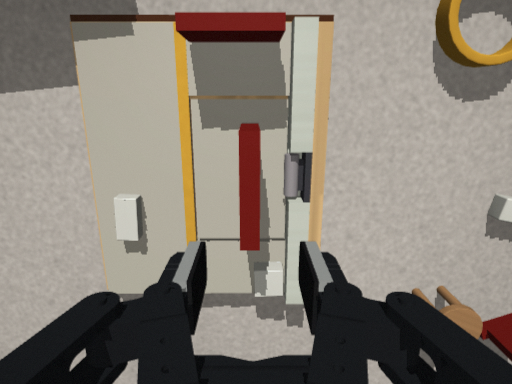

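View pics/s6.png

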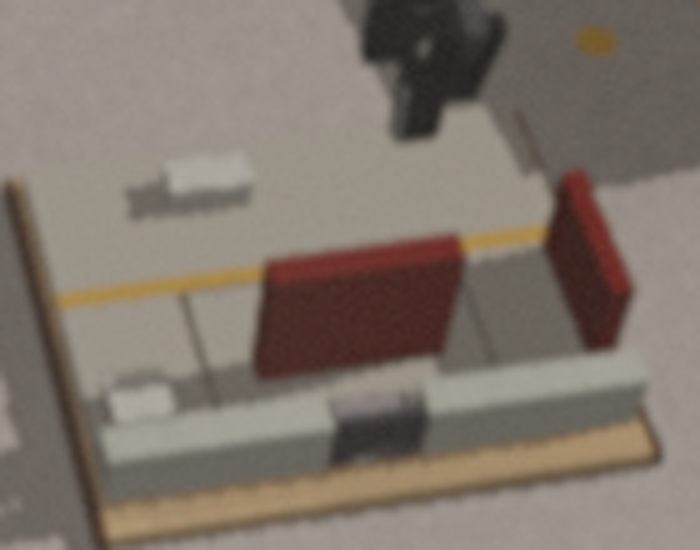

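View pics/t6.png

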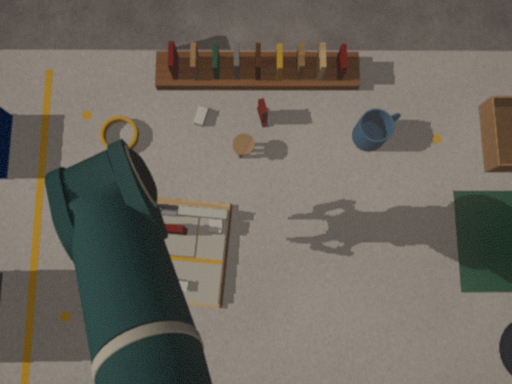

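The board top is level with the floor: 24.5 mm front and back against 24.6 mm beside it. The roller shows out over the back edge at about (292,176), and the bench and plinth haven't moved. Handing it in.

```bash
python3 -c "
from station import arm
print(arm.job_done())"
```

```text
the job is handed in; nothing more can be done
None
```

The board is locked in the bay, and I let go and handed the job in at about 17.7 s of the 51 s allowed; no verdict was reported.

**What I did:**
- **Insert:** I pinched the partition and brought the tongue to the lip with the board tilted 27°. I then felt for the lip and the bay floor with light contact, at most about 8 N net.
- **Lower:** I fed the tongue into the groove while lowering the board in about 2° steps. I eased it past the roller at about 3–4 N, pressed it flat with about 12 N, released and backed away.

**Last checks:**
- **Flatness:** in the wrist camera the board's top is at 24.5 mm front and back, against 24.6 mm for the floor beside it, so it is flat and seated.
- **Lock:** the roller's push dropped to zero as the board came flat. The wrist picture shows the roller sprung back out over the back edge. I judged this from force and picture, as the catch has no direct reading.
- **Position in y:** the gaps on both sides look even.
- **Other things:** the bench, plinth, stool, wedge, tape, mug and block look unmoved in the last pictures. I checked these by eye and did not measure them.

**Disagreements:**
- **Cameras:** the top and scene cameras differed by about 4 mm in x. The lip felt about 1.3 mm deeper than the wrist camera showed, and I followed the felt position.
- **Bay origin:** I never measured the true bay origin, because the base's centre is not the origin. That the board is within the x limits follows from it being locked, not from a measurement.

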